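Show the solid stone bear

ROBOT

A 6-joint arm with a two-finger parallel gripper is mounted at the origin on the work surface. World frame = base frame: x ahead of the robot, y to its left, z up, the work surface at z = 0. Lengths are in m, angles in degrees, forces in N, time in s.
With the tool pointing down it reaches from about 0.25 to 0.725 m from the base axis. Payload 9.7 kg.
Tool frame: the origin (TCP) lies midway between the tips of the shut fingers; the grasp point (between the pads) lies 19 mm behind it; z points along the fingers, y is the line along which they close (so a half turn about z gives the same grasp; the last joint's range is limited). The gripper opens to 85 mm and grips with 20 to 120 N. Pads are 22 mm wide; open, the fingers measure 114 mm over their backs; the gripper's body (76 mm by 85 mm) begins 54 mm behind the grasp point. The pads swing forward as they close: fully open they stand 13 mm farther back than shut.
Start: joints at [-70.474, 4.979, 10.078, 95.1, 0, 90], TCP at [0.184, -0.518, 0.231] pointing down, gripper open.
Joint ranges: [-179.16, 179.16], [-48.56, 103.87], [-65.8, 70.77], [-126.05, 130.52], [-82.76, 87.17], [-180, 180]. Speed limits (degrees/s): [127.2, 127.2, 147.25, 180, 180, 180].

INTERFACE

Orientations are given as [roll, pitch, yaw] about the fixed x, y, z axes, in that order (R = Rz(yaw) Ry(pitch) Rx(roll)).
In Python, from workcell import * gives the robot as it stands.
- The arm moves only by the tool servo_tool, never from a script. Its argument "moves" is a list of rows, each a list of 4 numbers: the shift along the world's x, y, z in parts of the range, where 1.0 means 100 cm, then the turn about the world's z in parts of the range, where 1.0 means 120 degrees. A call has 1 to 20 rows; each row is the pose to reach, as a shift and turn from the pose commanded when the call began; what a row does not reach only later rows make up. A row lasts 1/12 s, in which the tool goes at most 41.7 mm and 7.16 degrees, less where a joint would pass 70% of its speed; a pose out of reach is approached as far as the arm can. A call with a gripper value outside its range is refused whole. "claw" is the closure, from 0 (fully open) to 1 (shut), set as the call begins (left out, the last holds). The fingers move at their own pace and stop on an object; "force" is the grip in N (left out, the last holds). Time passes only in rows, so rows that repeat a pose let the fingers close. It gives the time, the measured TCP pose, the force, the opening and the grip force at its end, in the units of the state.
- get_obs(): the state, without advancing time (a new reading comes with each control period).
- camera(name): name is "side" or "top" or "wrist"; returns the picture (420x560x3 uint8, red, green, blue); there is no depth.
- get_calibration(name): a dict with "fx", "fy", "cx", "cy" (pixels), "rvec" (rotation vector, rad) and "tvec" (3), from world to camera coordinates, as OpenCV has them; the wrist camera has in their place "tool_from_camera" (4x4, takes a point from camera to tool coordinates, whose origin is the TCP and whose axes are the flange's). Camera axes: x right, y down, z forward; pixel columns grow to the right and rows downward; lengths in m; the calibration is good to about 2 mm. A picture is of the moment at which its call begins: read the wrist's pose just before it. get_calibration takes no time and is no camera call.
- job_done(): hands the job in; it is judged then, once.
The state is a dict: "time": time; "q": joint angles; "qd": joint speeds; "joint_efforts": joint torques, N m; "ee_pos": TCP position; "tcp_rot": TCP orientation; "wrist_force": force on the tool from outside, world axes, zero at the start; "torque": the same for the moment, N m; "opening": finger opening in m; "grasp_force": force on a finger pad.
Only numpy, scipy, OpenCV 4.12 (cv2) and the standard library are available. Lean on these libraries where they do the work, as an engineer would, in place of code of your own. Each camera call takes 0.05 s, during which the arm holds its last target. There are 200 camera calls.

TASK

Swing the clear dust cover of the stone stand up until it stands straight upright, and leave it so. Then lift the two red stone bears in turn clear of the board to feel which is heavier, setting the lighter one back on its feet on the board (never dropping a bear). Finish holding the heavier bear up in the gripper, upright and still, about 10 cm above the middle of the round black turntable, and do not shift the other things on the bench.

Things in the scene. Friction and masses are not known exactly. Their poses are not given: they have to be found in the camera images.
- stand: fixed wooden stand: board 260 (x) x 320 (y) x 18 mm thick (x from -140 to +120 mm), its top 18 mm above the bench, with a dark back rail 18 mm thick and 66 mm high along its far (+x) edge. Origin: on its underside, 105 mm short of the hinge, midway across; x points from the robot's side to the rail, y along the hinge.
- cover (a joint): clear dust cover on the back rail, hinge along the stand's y axis; rad: 0 = folded down level over the board towards the robot, 1.57 = straight upright, stop at 2.1. Starts half open. Stiff friction hinge (0.6 N m) stays where it is left; push its free edge towards the stand's +x, 3 to 9 N.
- cover_hinge (a point): middle of the cover's hinge line, 105 mm along the stand's +x from its origin and 75 mm above the bench
- cover_edge (a point): middle of the outer face of the cover's free edge, 200 mm from the hinge line. The free edge is a yellow bar 300 mm long along y, 14 x 14 mm, centred on the plane of the cover.
- bear_a: one of two look-alike red-stone bears, 0.33 to 0.65 kg: sealed inside is a lead core in one, a wooden core in the other, so one is 0.13 kg or more heavier; unseen, and it may be either. On legs; trunk 84 (x) x 46 mm (y), flat sides 20 to 54 mm above the feet, top of hump 67; head towards -x, nose 74 mm from origin. Grasp across the 46 mm, mid-trunk. Origin: centre of the feet's underside, z up.
- bear_b: one of two look-alike red-stone bears, 0.33 to 0.65 kg: sealed inside is a lead core in one, a wooden core in the other, so one is 0.13 kg or more heavier; unseen, and it may be either. On legs; trunk 84 (x) x 46 mm (y), flat sides 20 to 54 mm above the feet, top of hump 67; head towards -x, nose 74 mm from origin. Grasp across the 46 mm, mid-trunk. Origin: centre of the feet's underside, z up.
- turntable: fixed sculptor's turntable, black disc of 130 mm diameter with a white spot in the middle, top 32 mm above the bench. Origin: centre of its underside, on the bench.
- chip_bowl: fixed grey bowl of stone chips, 148 mm across, 50 mm high; not used. Origin: centre of its underside.
- bottle: water bottle, 64 mm diameter, 200 mm high, not to be moved. Origin: centre of its underside.
- pencil_pot: painted pot with pencils, 72 mm diameter, 85 mm high, pencils to 155 mm, not to be moved. Origin: centre of its underside.
- mallet: hammer lying on the bench, not to be moved; handle to its -x.
- rasp: steel rasp with wooden handle, 260 mm long along x, lying on the bench, not to be moved.
- offcut: offcut of red stone, 100 x 60 x 47 mm, not to be moved. Origin: centre of its underside.
Things that resemble listed ones, but are neither listed nor needed, are in the scene too. Leave any turquoise or yellow look-alike of the bear_b alone.

How it is judged:
By the outcome, as a careful person would: the job done as asked, in the order asked, and still so for the second after the job is handed in, while the arm keeps its last pose, push and grip.
It also fails if it takes over 72 s, if anything falls off the work surface, if the arm or the gripper's body presses on something with over 40 N, if the wrist force passes 120 N, or if a joint passes its speed limit or range.

## Working session

There is one attempt and no reset: what is moved stays moved. The work goes in short steps, Python scripts to look and compute and a tool call to move; the robot and the scene stay as the last step left them, time stands still between calls to the robot, and variables do not carry over. Pictures are saved under pics/ and viewed, at most 10 in all, crops included, and the job is handed in when it is done.

Besides the shell and the picture viewer there is one more tool, called after "Call:" by a JSON object that holds its "name" and its "arguments", one argument or row to a line. servo_tool: Moves the arm, as the interface text tells. Its arguments: {"type":"object","properties":{"moves":{"type":"array","items":{"type":"array","items":{"type":"number"}}},"claw":{"type":"number"},"force":{"type":"number"}},"required":["moves"]}

```bash
mkdir -p pics; cat > h.py <<'E'
from workcell import *
import numpy as np, cv2
from scipy.spatial.transform import Rotation as R
def cam(name):
    o=get_obs(); im=camera(name); c=get_calibration(name)
    K=np.array([[c['fx'],0,c['cx']],[0,c['fy'],c['cy']],[0,0,1]])
    if name=='wrist':
        T=np.eye(4); T[:3,:3]=R.from_euler('xyz',o['tcp_rot'],degrees=True).as_matrix(); T[:3,3]=o['ee_pos']
        M=np.linalg.inv(T@np.array(c['tool_from_camera']))
    else:
        M=np.eye(4); M[:3,:3]=cv2.Rodrigues(np.array(c['rvec'],float))[0]; M[:3,3]=np.ravel(c['tvec'])
    return im,K,M
def ray(K,M,u,v):
    d=M[:3,:3].T@np.linalg.solve(K,[u,v,1]); return -M[:3,:3].T@M[:3,3], d/np.linalg.norm(d)
def onz(K,M,u,v,z):
    c,d=ray(K,M,u,v); return c+d*(z-c[2])/d[2]
def tri(r1,r2):
    A=[];b=[]
    P=[np.eye(3)-np.outer(d,d) for c,d in (r1,r2)]
    x=np.linalg.solve(P[0]+P[1],P[0]@r1[0]+P[1]@r2[0]); return x,[np.linalg.norm(p@(x-r[0])) for p,r in zip(P,(r1,r2))]
def save(n,im): cv2.imwrite('pics/%s.png'%n,im[:,:,::-1])
E
python3 - <<'E'
from h import *
print(get_obs())
for n in('top','side'):
    im,K,M=cam(n); save(n+'0',im); np.savez(n+'0.npz',im=im,K=K,M=M); print(n,-M[:3,:3].T@M[:3,3],K[0,0])
E
```

```text
{'time': 0.0, 'q': array([-7.04754526e+01,  5.01079001e+00,  1.00338149e+01,  9.50988558e+01,
       -8.32812714e-04,  8.99992583e+01]), 'qd': array([ 0.02127695, -0.06235335,  0.06891043,  0.06468841,  0.05949848,
        0.01346667]), 'joint_efforts': array([ 7.10315926e-04, -5.20387459e+01,  4.64808583e+01,  1.61793520e-02,
        1.38636501e-04,  9.31706381e-06]), 'ee_pos': array([ 0.18373563, -0.51816022,  0.23058032]), 'tcp_rot': array([-1.79924169e+02,  8.31830281e-04,  1.95252902e+01]), 'wrist_force': array([-0.79151989,  0.24194178,  0.25357289]), 'torque': array([ 0.05440104, -0.00290977,  0.01342409]), 'grasp_force': 0.0, 'opening': 0.08585568141810465}
top [ 0.40971115 -0.04453301  1.55063203] 458.7983221714761
side [-0.11488714  0.71653215  1.19415559] 404.4194063714151
```

View pics/top0.png

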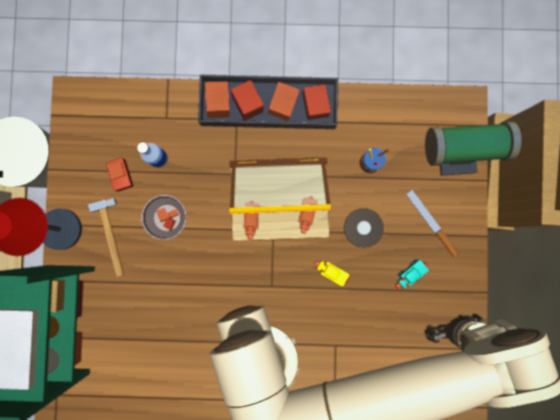

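View pics/side0.png

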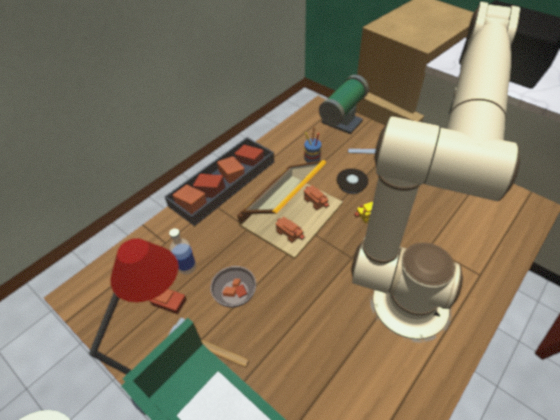

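The top view shows the stand around (280,200), with the cover's yellow bar from (230,210) to (330,208). The red bears are at (251,220) and (307,215) and the turntable's white spot is at (364,228). In the side view the bar runs (275,210)–(325,163), and the bears are at (290,229) and (316,197).

```bash
cat > m.py <<'E'
from h import *
D={}
for n in('top','side'): D[n]=np.load(n+'0.npz')
def comps(n,lo,hi,roi,amin=15):
    im=D[n]['im']; hsv=cv2.cvtColor(im,cv2.COLOR_RGB2HSV); m=cv2.inRange(hsv,lo,hi)
    k=np.zeros_like(m); x0,y0,x1,y1=roi; k[y0:y1,x0:x1]=m[y0:y1,x0:x1]
    c=cv2.findContours(k,cv2.RETR_EXTERNAL,cv2.CHAIN_APPROX_NONE)[0]
    return [x.reshape(-1,2) for x in c if cv2.contourArea(x)>amin],k
KM=lambda n:(D[n]['K'],D[n]['M'])
Y=((20,180,150),(32,255,255))
ends={}
for n,roi in(('top',(220,195,340,222)),('side',(265,150,335,220))):
    c,_=comps(n,*Y,roi); c=max(c,key=len); (cx,cy),(w,h),a=cv2.minAreaRect(c.astype(np.float32))
    b=cv2.boxPoints(((cx,cy),(w,h),a)); 
    i=np.argsort(b[:,0]); ends[n]=(b[i[:2]].mean(0),b[i[2:]].mean(0)); print(n,ends[n],w,h)
for i in(0,1): print('bar end',tri(ray(*KM('top'),*ends['top'][i]),ray(*KM('side'),*ends['side'][i])))
for n,roi in(('top',(225,185,335,250)),('side',(270,180,335,245))):
    for x in comps(n,(0,120,110),(12,230,255),roi)[0]:
        (cx,cy),(w,h),a=cv2.minAreaRect(x.astype(np.float32)); print(n,'bear',(cx,cy),w,h,a,'z.05',onz(*KM(n),cx,cy,.055),cv2.boundingRect(x))
for n,roi in(('top',(345,205,385,250)),('side',(335,165,372,196))):
    for x in comps(n,(0,0,150),(180,70,255),roi,8)[0]: 
        c=x.mean(0); print(n,'spot',c,onz(*KM(n),*c,.032))
im=D['top']['im'];
cv2.imwrite('pics/z.png',np.hstack([cv2.resize(im[150:250,215:400,::-1],None,fx=4,fy=4,interpolation=2)]))
E
python3 m.py
```

```text
top (array([228.97144, 210.09564], dtype=float32), array([330.0916 , 206.90237], dtype=float32)) 6.060136795043945 101.17061614990234
side (array([273.50003, 211.50002], dtype=float32), array([324.50003, 160.50002], dtype=float32)) 4.242639541625977 72.12489318847656
bar end (array([0.48702512, 0.10080374, 0.19104976]), [np.float64(8.473726578835485e-05), np.float64(8.473726578825715e-05)])
bar end (array([ 0.50383738, -0.19927581,  0.19227034]), [np.float64(0.000737005402686848), np.float64(0.0007370054026868799)])
top bear (250.5, 226.0) 24.0 13.0 90.0 z.05 [0.44477118 0.04351098 0.055     ] (244, 214, 14, 25)
top bear (306.0, 222.0) 20.0 14.0 90.0 z.05 [ 0.46263558 -0.13701416  0.055     ] (299, 212, 15, 21)
side bear (290.38458251953125, 227.9230499267578) 31.063213348388672 11.648704528808594 33.690067291259766 z.05 [0.47046721 0.03729547 0.055     ] (276, 217, 28, 22)
side bear (317.0983581542969, 195.58197021484375) 27.2718563079834 11.523320198059082 39.80556869506836 z.05 [ 0.49175626 -0.14838144  0.055     ] (304, 185, 24, 22)
top spot [363.52777778 227.44444444] [ 0.45051813 -0.32882994  0.032     ]
side spot [352.04166667 178.54166667] [ 0.45104883 -0.32967308  0.032     ]
```

View pics/z.png

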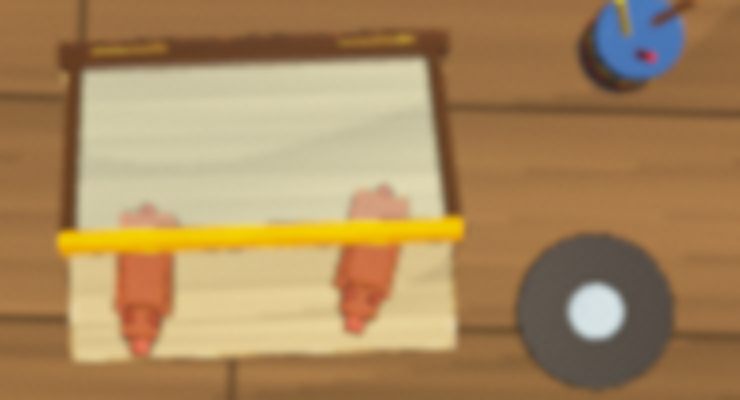

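The zoom shows the stand turned slightly (about 3°), the cover's hinge at the far rail, and both bears with heads towards the robot, partly under the clear cover. The bar centre is at about (0.495, -0.049, 0.192), so the cover is open about 37°. I'll push it with the fingers shut.

Careful with the scale: shifts go in shares of 100 cm and turns go in shares of 120 degrees. That gives: 46.8 cm / 100 = 0.468, 44 cm / 100 = 0.44, -0.16 rad / 2.0944 = -0.0764.

Call:
{"name": "servo_tool", "arguments": {
  "moves": [
    [0.04,0.08,0,-0.0239],
    [0.08,0.15,0,-0.0477],
    [0.12,0.22,-0.01,-0.0764],
    [0.16,0.3,-0.02,-0.105],
    [0.2,0.37,-0.03,-0.1361],
    [0.24,0.44,-0.03,-0.1361],
    [0.255,0.468,-0.03,-0.1361],
    [0.255,0.468,-0.03,-0.1361],
    [0.255,0.468,-0.03,-0.1361],
    [0.255,0.468,-0.03,-0.1361],
    [0.255,0.468,-0.05,-0.1361],
    [0.255,0.468,-0.07,-0.1361],
    [0.255,0.468,-0.07,-0.1361],
    [0.255,0.468,-0.07,-0.1361],
    [0.255,0.468,-0.07,-0.1361]
  ],
  "claw": 1,
  "force": 60
}}

```text
time: 1.35
ee_pos: [0.4385, -0.0485, 0.1597]
tcp_rot: [-180.0, 0.2, 3.4]
wrist_force: [0.2, -0.6, 0.6]
opening: 0.0001
grasp_force: 0.0
```

To row units: 12.5 cm / 100 = 0.125, 9.4 cm / 100 = 0.094.

Call:
{"name": "servo_tool", "arguments": {
  "moves": [
    [0.015,0,0,0],
    [0.025,0,0,0],
    [0.032,0.001,0,0],
    [0.039,0.002,0.004,0],
    [0.046,0.002,0.011,0],
    [0.053,0.002,0.019,0],
    [0.06,0.003,0.027,0],
    [0.066,0.003,0.033,0],
    [0.073,0.003,0.039,0],
    [0.08,0.004,0.045,0],
    [0.087,0.004,0.05,0],
    [0.094,0.005,0.055,0],
    [0.102,0.005,0.059,0],
    [0.11,0.006,0.064,0],
    [0.118,0.006,0.068,0],
    [0.125,0.007,0.071,0],
    [0.125,0.007,0.071,0],
    [0.125,0.007,0.071,0]
  ]
}}

```text
time: 2.85
ee_pos: [0.5641, -0.0439, 0.2325]
tcp_rot: [-180.0, -0.0, 3.1]
wrist_force: [0.4, 0.7, -0.4]
opening: -0.0002
grasp_force: 0.0
```

```bash
cat > bar.py <<'E'
from h import *
import sys
t=sys.argv[1]; rays={}
for n in('top','side'):
    im,K,M=cam(n); save(n+t,im); np.savez(n+t+'.npz',im=im,K=K,M=M)
    m=cv2.inRange(cv2.cvtColor(im,cv2.COLOR_RGB2HSV),(20,170,130),(32,255,255)); roi=np.zeros_like(m)
    x0,y0,x1,y1=(215,120,345,222) if n=='top' else (225,110,345,215); roi[y0:y1,x0:x1]=m[y0:y1,x0:x1]
    cs=[c.reshape(-1,2) for c in cv2.findContours(roi,0,1)[0] if len(c)>3]
    p=np.vstack([c for c in cs if cv2.contourArea(c)>15]); b=cv2.boxPoints(cv2.minAreaRect(p.astype(np.float32))); i=np.argsort(b[:,0])
    rays[n]=[ray(K,M,*b[i[:2]].mean(0)),ray(K,M,*b[i[2:]].mean(0))]; print(n,b.round(1).tolist(),len(cs))
for i in(0,1): print(tri(rays['top'][i],rays['side'][i]))
o=get_obs(); print(o['ee_pos'],o['wrist_force'])
E
python3 bar.py 1
```

```text
top [[225.8000030517578, 175.10000610351562], [332.0, 171.8000030517578], [332.1000061035156, 177.8000030517578], [226.0, 181.10000610351562]] 2
side [[249.10000610351562, 183.89999389648438], [303.8999938964844, 133.6999969482422], [307.5, 137.60000610351562], [252.6999969482422, 187.8000030517578]] 2
(array([0.57453176, 0.10572206, 0.258068  ]), [np.float64(0.0008124907497575419), np.float64(0.0008124907497576095)])
(array([ 0.58916826, -0.19459179,  0.26654176]), [np.float64(0.0008468367794010695), np.float64(0.0008468367794008896)])
[ 0.5636744  -0.04367967  0.23214552] [-0.0592111  -0.32204897 -0.77606217]
```

```bash
cat > hinge.py <<'E'
from h import *
d=np.load('top0.npz'); im=d['im']; K,M=d['K'],d['M']
g=cv2.GaussianBlur(im,(3,3),0).astype(float)
ex=np.array([.9984,.056,0]); ey=np.array([-.056,.9984,0])
def edge(u,v0,v1,ch=None):
    col=g[v0:v1,u].sum(1); gr=np.diff(col); i=np.argmax(abs(gr)); 
    if 0<i<len(gr)-1:
        a,b,c=abs(gr[i-1:i+2]); i=i+.5*(a-c)/(a-2*b+c) if a-2*b+c else i
    return v0+i+.5
f=[];r=[]
for u in range(240,322,4):
    if not(225+0<u<0): pass
    f.append(onz(K,M,u,edge(u,232,246),.018)@ex); r.append(onz(K,M,u,edge(u,153,164),.066)@ex)
print('front',np.round(f,3),'rail',np.round(r,3)); print(np.median(f)+.245,np.median(r)-.015)
e=[onz(K,M,*p,.268)for p in ((279,150),)]
E
python3 hinge.py; python3 - <<'E'
from h import *
ex=np.array([.9984,.056,0])
for t,z in(('0',.192),('1',.259)):
    d=np.load('top%s.npz'%t)
    for p in ((229,210.1),(330.1,206.9)) if t=='0' else ((225.9,178.1),(332.05,174.8)): print(t,onz(d['K'],d['M'],*p,z)@ex)
E
```

```text
front [0.402 0.403 0.417 0.404 0.404 0.404 0.403 0.403 0.403 0.404 0.405 0.405
 0.405 0.404 0.403 0.404 0.404 0.405 0.405 0.405 0.405] rail [0.665 0.665 0.665 0.653 0.666 0.663 0.663 0.663 0.662 0.664 0.664 0.665
 0.664 0.664 0.664 0.665 0.667 0.648 0.647 0.653 0.646]
0.6492769218661669 0.6489541929371225
0 0.4918863207833708
0 0.4925257336333577
1 0.5787246952520607
1 0.5790926462251905
```

To row units: 6.5 cm / 100 = 0.065, 6 cm / 100 = 0.06.

Call:
{"name": "servo_tool", "arguments": {
  "moves": [
    [0.006,0,0.002,0],
    [0.012,0.001,0.004,0],
    [0.018,0.001,0.006,0],
    [0.024,0.001,0.007,0],
    [0.03,0.002,0.008,0],
    [0.036,0.002,0.009,0],
    [0.042,0.002,0.01,0],
    [0.048,0.003,0.011,0],
    [0.054,0.003,0.012,0],
    [0.06,0.003,0.012,0],
    [0.065,0.004,0.012,0],
    [0.065,0.004,0.012,0],
    [0.065,0.004,0.012,0]
  ]
}}

```text
time: 4.03
ee_pos: [0.6294, -0.0393, 0.2439]
tcp_rot: [-180.0, -0.0, 3.2]
wrist_force: [-0.1, 0.4, 0.2]
opening: 0.0004
grasp_force: 0.0
```

```bash
cat >> bar.py <<'E'
ex=np.array([.9984,.056,0]); 
d=np.load('top%s.npz'%t); h=.649
for r in rays['top']:
    z=.26
    for _ in range(5):
        x=(r[0]+r[1]*(z-r[0][2])/r[1][2])@ex; c=(h-x)/.193; z=.075+.193*np.sqrt(1-c*c)
    print('ex',x,'deg',np.degrees(np.arccos(c)))
E
python3 bar.py 2
```

```text
top [[224.8000030517578, 151.1999969482422], [330.8999938964844, 147.39999389648438], [331.20001220703125, 153.60000610351562], [225.10000610351562, 157.5]] 2
side [[233.6999969482422, 172.5], [288.5, 125.0999984741211], [291.79998779296875, 128.89999389648438], [237.0, 176.3000030517578]] 2
(array([0.63962866, 0.10896714, 0.27199759]), [np.float64(0.000574589381793588), np.float64(0.0005745893817936847)])
(array([ 0.65660695, -0.1891337 ,  0.27565779]), [np.float64(0.00045872962886421944), np.float64(0.0004587296288641346)])
[ 0.62896954 -0.03935379  0.24411619] [-0.92606586 -0.11204426  0.20303449]
ex 0.6449824444811824 deg 88.80722485650705
ex 0.646791124092093 deg 89.34423818606531
```

To row units: -18 cm / 100 = -0.18, -16 cm / 100 = -0.16.

Call:
{"name": "servo_tool", "arguments": {
  "moves": [
    [0.002,0,0,0],
    [0.002,0,0,0],
    [0.002,0,0,0],
    [-0.01,0,0,0],
    [-0.04,0,0,0],
    [-0.07,0,0,0],
    [-0.1,0,0.02,0],
    [-0.13,0,0.04,0],
    [-0.16,0,0.06,0],
    [-0.18,0,0.07,0],
    [-0.18,0,0.07,0],
    [-0.18,0,0.07,0],
    [-0.18,0,0.07,0]
  ],
  "claw": 0
}}

```text
time: 5.22
ee_pos: [0.4494, -0.0394, 0.3138]
tcp_rot: [-180.0, -0.0, 3.2]
wrist_force: [0.7, -0.3, 0.3]
opening: 0.0853
grasp_force: 0.0
```

```bash
python3 bar.py 3; python3 - <<'E'
from h import *
im,K,M=cam('wrist'); save('w0',im); np.savez('w0.npz',im=im,K=K,M=M); c=get_calibration('wrist'); print(np.round(c['tool_from_camera'],3),c['fx'])
E
```

```text
top [[224.8000030517578, 151.0], [331.0, 147.1999969482422], [331.20001220703125, 153.5], [225.0, 157.1999969482422]] 1
side [[233.60000610351562, 172.39999389648438], [288.5, 125.0999984741211], [291.79998779296875, 129.0], [236.89999389648438, 176.1999969482422]] 1
(array([0.64014469, 0.10899508, 0.27211459]), [np.float64(0.00041689152389719545), np.float64(0.000416891523897445)])
(array([ 0.65700448, -0.18949531,  0.27490043]), [np.float64(0.0008165286655134353), np.float64(0.0008165286655135094)])
[ 0.4494198  -0.03934552  0.31310927] [-0.69290265  0.45098315 -0.27383157]
ex 0.6456512626663427 deg 89.00581272320507
ex 0.6473320513205432 deg 89.50483103923392
[[-0.001 -0.953 -0.304  0.079]
 [ 1.    -0.001  0.     0.   ]
 [-0.    -0.304  0.953 -0.141]
 [ 0.     0.     0.     1.   ]] 343.5253848170143
```

View pics/w0.png

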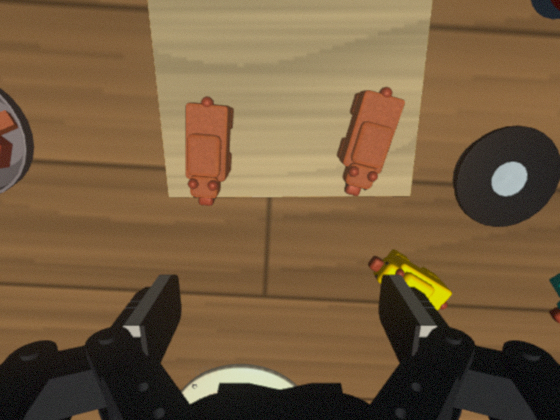

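The wrist view shows the two bears on the board at about (207,150) and (372,138), with heads down-image towards the robot. The right one is turned about 15°. I'll take a second wrist view from 6 cm farther for heights.

Call:
{"name": "servo_tool", "arguments": {
  "moves": [
    [0.03,0,0,0],
    [0.06,0,0,0],
    [0.06,0,0,0],
    [0.06,0,0,0],
    [0.06,0,0,0]
  ]
}}

```text
time: 5.78
ee_pos: [0.5089, -0.0393, 0.3133]
tcp_rot: [-180.0, 0.1, 3.2]
wrist_force: [-0.6, 0.2, 0.5]
opening: 0.0857
grasp_force: 0.0
```

```bash
cat > bears.py <<'E'
from h import *
im,K,M=cam('wrist'); save('w1',im); np.savez('w1.npz',im=im,K=K,M=M)
F={}
for n in('w0','w1'):
    d=np.load(n+'.npz'); im=d['im']; m=cv2.inRange(cv2.cvtColor(im,cv2.COLOR_RGB2HSV),(0,110,60),(12,255,255))
    m[:, :120]=0; m[:,440:]=0; m[290:]=0
    cs=[c.reshape(-1,2) for c in cv2.findContours(m,0,1)[0] if cv2.contourArea(c)>1500]; cs.sort(key=lambda c:c[:,0].mean())
    for i,c in enumerate(cs[:2]):
        mm=np.zeros_like(m); cv2.drawContours(mm,[c],-1,255,-1)
        op=cv2.morphologyEx(mm,cv2.MORPH_OPEN,np.ones((25,25),np.uint8))
        c2=max(cv2.findContours(op,0,1)[0],key=cv2.contourArea)
        r=cv2.minAreaRect(c2); mo=cv2.moments(c.astype(np.float32))
        cen=np.array([mo['m10'],mo['m01']])/mo['m00']
        vx,vy,_,_=cv2.fitLine(c.astype(np.float32),2,0,.01,.01).ravel()
        if vy<0:vx,vy=-vx,-vy
        s=c@np.array([vx,vy]); nose=c[s.argmax()];tail=c[s.argmin()]
        F[n,i]=dict(cen=cen,nose=nose,tail=tail,rect=np.array(r[0])); 
        print(n,i,cen.round(1),nose,tail,np.round(r[0],1),np.round(r[1],1),round(r[2],1))
    F[n]=(d['K'],d['M'])
for i in(0,1):
    for k in('cen','nose','tail','rect'):
        x,e=tri(ray(*F['w0'],*F['w0',i][k]),ray(*F['w1'],*F['w1',i][k])); print(i,k,x.round(4),np.round(e,4))
    for n in('w0','w1'):
        a=onz(*F[n],*F[n,i]['nose'],.06);b=onz(*F[n],*F[n,i]['tail'],.06);print(n,'c@.075',onz(*F[n],*F[n,i]['rect'],.072).round(4),'yaw(tail-nose)',np.degrees(np.arctan2(*(b-a)[1::-1])).round(1),'len',np.linalg.norm(b-a).round(3),'nose',a.round(3))
# board height: front corners
E
python3 bears.py
```

```text
w0 0 [206.9 148.1] [203 205] [208  97] [207.  149.5] [91. 42.] 90.0
w0 1 [369.  137.6] [353 195] [387  87] [369.3 139.1] [ 46.  100.1] 14.6
w1 0 [207.2 198.2] [208 251] [207 152] [207.5 199.5] [85. 41.] 90.0
w1 1 [361.8 189. ] [344 241] [380 144] [360.9 189.1] [43.9 92.2] 19.3
0 cen [0.473  0.045  0.0596] [0.0001 0.0001]
0 nose [0.4087 0.0452 0.0703] [0.0026 0.0026]
0 tail [0.5284 0.0433 0.0631] [0.0008 0.0008]
0 rect [0.4714 0.0447 0.0598] [0. 0.]
w0 c@.075 [0.4732 0.0423 0.072 ] yaw(tail-nose) -3.3 len 0.124 nose [0.405 0.05  0.06 ]
w1 c@.075 [0.475  0.0423 0.072 ] yaw(tail-nose) 0.0 len 0.124 nose [0.404 0.045 0.06 ]
1 cen [ 0.4951 -0.1368  0.0631] [0.0002 0.0002]
1 nose [ 0.4285 -0.1249  0.0639] [0.002 0.002]
1 tail [ 0.5487 -0.1478  0.0697] [0.0006 0.0006]
1 rect [ 0.4927 -0.1388  0.0543] [0.001 0.001]
w0 c@.075 [ 0.4942 -0.1352  0.072 ] yaw(tail-nose) -10.3 len 0.124 nose [ 0.427 -0.128  0.06 ]
w1 c@.075 [ 0.497  -0.1332  0.072 ] yaw(tail-nose) -12.8 len 0.124 nose [ 0.427 -0.124  0.06 ]
```

View pics/w1.png

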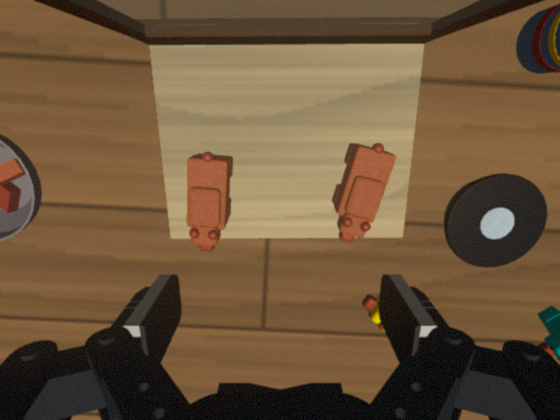

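The second view agrees. The bear origins come out at about (0.479, 0.0445) with yaw -1°, and (0.500, -0.138) with yaw -11°. The measured heights of 0.06–0.07 m fit the text. I'll go to the left bear.

To row units: -20 cm / 100 = -0.2, 8.4 cm / 100 = 0.084, -0.073 rad / 2.0944 = -0.0349.

Call:
{"name": "servo_tool", "arguments": {
  "moves": [
    [-0.015,0.04,0,-0.0349],
    [-0.03,0.084,-0.03,-0.0349],
    [-0.03,0.084,-0.07,-0.0349],
    [-0.03,0.084,-0.11,-0.0349],
    [-0.03,0.084,-0.15,-0.0349],
    [-0.03,0.084,-0.18,-0.0349],
    [-0.03,0.084,-0.2,-0.0349],
    [-0.03,0.084,-0.2,-0.0349],
    [-0.03,0.084,-0.2,-0.0349]
  ],
  "claw": 0
}}

```text
time: 6.58
ee_pos: [0.4778, 0.0163, 0.113]
tcp_rot: [-178.7, 0.2, 1.3]
wrist_force: [0.0, -0.8, 0.3]
opening: 0.0855
grasp_force: 0.0
```

```bash
python3 - <<'E'
from h import *
im,K,M=cam('wrist'); save('w2',im); print(get_obs()['ee_pos'])
# predicted trunk corners/nose for check
for n,(o,yaw) in {'a':((.479,.0445),-1)}.items():
    c,s=np.cos(np.radians(yaw)),np.sin(np.radians(yaw))
    for p in((-.042,-.023),(-.042,.023),(.042,.023),(.042,-.023)):
        X=M@np.array([o[0]+c*p[0]-s*p[1],o[1]+s*p[0]+c*p[1],.072,1]); uv=K@X[:3]; uv=uv[:2]/uv[2]; cv2.circle(im,tuple(int(v) for v in uv.round()),3,(0,255,0),-1)
save('w2',im)
E
```

```text
[0.47901502 0.01609203 0.11514516]
```

View pics/w2.png

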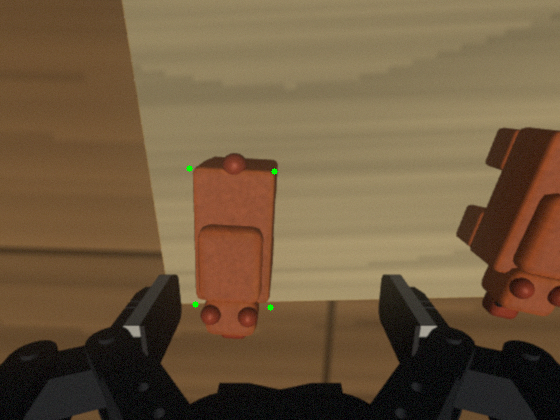

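The dots fit the bear's trunk, which lies at (194–277, 160–300), to within about 2 mm. The tool hasn't reached y yet, so I'll shift again before descending.

To row units: 2.7 cm / 100 = 0.027, 1.3 cm / 100 = 0.013, -0.04 rad / 2.0944 = -0.0191.

Call:
{"name": "servo_tool", "arguments": {
  "moves": [
    [0,0.013,0,-0.0095],
    [0,0.027,0,-0.0191],
    [0,0.027,0,-0.0191],
    [0,0.027,0,-0.0191],
    [0,0.027,0,-0.0191]
  ]
}}

```text
time: 7.05
ee_pos: [0.4801, 0.0181, 0.115]
tcp_rot: [-177.7, -0.0, 0.9]
wrist_force: [-0.1, -0.1, -0.4]
opening: 0.0848
grasp_force: 0.0
```

```bash
python3 -c "
from h import *
o=get_obs();print({k:np.round(o[k],3) for k in('q','qd','ee_pos','tcp_rot','wrist_force')})"
```

```text
{'q': array([  0.795,  -5.29 , -13.044,  82.228,   2.294, 179.943]), 'qd': array([ 0.161,  0.111, -0.466, -0.043, -0.052,  0.004]), 'ee_pos': array([0.48 , 0.018, 0.115]), 'tcp_rot': array([-1.77706e+02, -2.10000e-02,  8.52000e-01]), 'wrist_force': array([-0.083, -0.06 , -0.386])}
```

Joint 6 is at its limit of 180°, so I'll use the equivalent half-turned grasp.

To row units: 6 cm / 100 = 0.06, 3 cm / 100 = 0.03, 1.56 rad / 2.0944 = 0.7448.

Call:
{"name": "servo_tool", "arguments": {
  "moves": [
    [0,0,0.03,0.0573],
    [0,0,0.06,0.1146],
    [0,0,0.06,0.1719],
    [0,0,0.06,0.2292],
    [0,0,0.06,0.2865],
    [0,0,0.06,0.3438],
    [0,0,0.06,0.4011],
    [0,0,0.06,0.4584],
    [0,0,0.06,0.5157],
    [0,0,0.06,0.573],
    [0,0,0.06,0.6303],
    [0,0,0.06,0.6875],
    [0,0,0.06,0.7448],
    [0,0,0.06,0.7448],
    [0,0,0.06,0.7448]
  ]
}}

```text
time: 8.3
ee_pos: [0.4798, 0.0182, 0.1744]
tcp_rot: [-177.7, 0.0, 90.0]
wrist_force: [-0.3, 0.1, -0.1]
opening: 0.0854
grasp_force: 0.0
```

To row units: 1.56 rad / 2.0944 = 0.7448.

Call:
{"name": "servo_tool", "arguments": {
  "moves": [
    [0,0,0,0.0573],
    [0,0,0,0.1146],
    [0,0,0,0.1719],
    [0,0,0,0.2292],
    [0,0,0,0.2865],
    [0,0,0,0.3438],
    [0,0,0,0.4011],
    [0,0,0,0.4584],
    [0,0,0,0.5157],
    [0,0,0,0.573],
    [0,0,0,0.6303],
    [0,0,0,0.6875],
    [0,0,0,0.7448],
    [0,0,0,0.7448],
    [0,0,0,0.7448]
  ]
}}

```text
time: 9.55
ee_pos: [0.4797, 0.0181, 0.1744]
tcp_rot: [-177.7, 0.1, 179.3]
wrist_force: [0.1, -0.1, -0.6]
opening: 0.0853
grasp_force: 0.0
```

To row units: -13.9 cm / 100 = -0.139, 2.5 cm / 100 = 0.025.

Call:
{"name": "servo_tool", "arguments": {
  "moves": [
    [0,0.012,0,0],
    [0,0.025,0,0],
    [0,0.025,-0.03,0],
    [0,0.025,-0.06,0],
    [0,0.025,-0.09,0],
    [0,0.025,-0.115,0],
    [0,0.025,-0.13,0],
    [0,0.025,-0.139,0],
    [0,0.025,-0.139,0],
    [0,0.025,-0.139,0]
  ],
  "claw": 0
}}

```text
time: 10.38
ee_pos: [0.4799, 0.0435, 0.0358]
tcp_rot: [-177.7, 0.0, 179.5]
wrist_force: [-0.1, -0.2, 0.5]
opening: 0.0854
grasp_force: 0.0
```

Call:
{"name": "servo_tool", "arguments": {
  "moves": [
    [0,0,0,0],
    [0,0,0,0],
    [0,0,0,0],
    [0,0,0,0],
    [0,0,0,0],
    [0,0,0,0],
    [0,0,0,0],
    [0,0,0,0],
    [0,0,0,0],
    [0,0,0,0]
  ],
  "claw": 1,
  "force": 60
}}

```text
time: 11.22
ee_pos: [0.4805, 0.0435, 0.0368]
tcp_rot: [-177.8, 0.2, 179.6]
wrist_force: [-0.5, 0.6, 7.3]
opening: 0.0457
grasp_force: 62.0
```

To row units: 5 cm / 100 = 0.05, 4 cm / 100 = 0.04.

Call:
{"name": "servo_tool", "arguments": {
  "moves": [
    [0,0,0.004,0],
    [0,0,0.01,0],
    [0,0,0.02,0],
    [0,0,0.03,0],
    [0,0,0.04,0],
    [0,0,0.05,0],
    [0,0,0.05,0],
    [0,0,0.05,0],
    [0,0,0.05,0],
    [0,0,0.05,0],
    [0,0,0.05,0],
    [0,0,0.05,0]
  ]
}}

```text
time: 12.22
ee_pos: [0.4795, 0.0432, 0.0848]
tcp_rot: [-177.7, -0.0, 179.6]
wrist_force: [-0.8, -0.2, -3.4]
opening: 0.0455
grasp_force: 61.7
```

```bash
cat > wt.py <<'E'
from h import *
F=[];T=[]
for i in range(8):
    im=camera('side'); o=get_obs(); F.append(o['wrist_force']);T.append(o['torque'])
print(np.mean(F,0),np.std(F,0),np.mean(T,0),o['opening'],o['grasp_force'],o['ee_pos'],o['time'])
E
python3 wt.py
```

```text
[ 0.2812364   0.10817541 -3.69193265] [0.44064679 0.45393733 0.22537922] [ 0.06912901 -0.02024006 -0.00191596] 0.04496422751116925 61.6756546497345 [0.47976168 0.04320453 0.08530607] 12.6167
```

The left bear weighs about 0.38 kg. I'll set it back down gently.

To row units: -4.9 cm / 100 = -0.049, -4.7 cm / 100 = -0.047.

Call:
{"name": "servo_tool", "arguments": {
  "moves": [
    [0,0,-0.01,0],
    [0,0,-0.02,0],
    [0,0,-0.03,0],
    [0,0,-0.04,0],
    [0,0,-0.044,0],
    [0,0,-0.047,0],
    [0,0,-0.049,0],
    [0,0,-0.049,0],
    [0,0,-0.049,0],
    [0,0,-0.049,0]
  ]
}}

```text
time: 13.45
ee_pos: [0.4799, 0.0432, 0.0368]
tcp_rot: [-177.7, 0.1, 179.6]
wrist_force: [-3.5, -0.7, 3.8]
opening: 0.0453
grasp_force: 62.4
```

To row units: 14 cm / 100 = 0.14, 11 cm / 100 = 0.11.

Call:
{"name": "servo_tool", "arguments": {
  "moves": [
    [0,0,0,0],
    [0,0,0,0],
    [0,0,0,0],
    [0,0,0,0],
    [0,0,0,0],
    [0,0,0,0],
    [0,0,0,0],
    [0,0,0,0],
    [0,0,0.02,0],
    [0,0,0.05,0],
    [0,0,0.08,0],
    [0,0,0.11,0],
    [0,0,0.14,0],
    [0,0,0.14,0],
    [0,0,0.14,0]
  ],
  "claw": 0
}}

```text
time: 14.7
ee_pos: [0.4807, 0.0433, 0.178]
tcp_rot: [-177.7, 0.2, 179.6]
wrist_force: [-0.5, -0.2, -0.9]
opening: 0.0853
grasp_force: 0.0
```

```bash
python3 - <<'E'
from h import *
im,K,M=cam('wrist'); save('w3',im); print(get_obs()['ee_pos'],get_obs()['q'].round(1))
E
```

```text
[0.4800001  0.04321517 0.17641438] [ 6.5 -4.9 -5.9 89.2 -2.3  6.9]
```

View pics/w3.png

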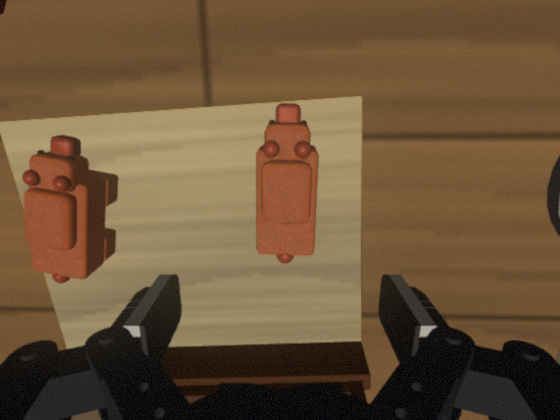

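The view shows the left bear standing upright on the board at (287,190), undisturbed, and the second at (62,210). I'll move above the second and measure it again.

To row units: -18.1 cm / 100 = -0.181, -17 cm / 100 = -0.17, -0.19 rad / 2.0944 = -0.0907.

Call:
{"name": "servo_tool", "arguments": {
  "moves": [
    [0.005,-0.035,0,-0.0286],
    [0.01,-0.07,0,-0.0573],
    [0.013,-0.105,0,-0.0907],
    [0.016,-0.14,0,-0.0907],
    [0.02,-0.17,0,-0.0907],
    [0.02,-0.181,0,-0.0907],
    [0.02,-0.181,0,-0.0907],
    [0.02,-0.181,0,-0.0907],
    [0.02,-0.181,0,-0.0907],
    [0.02,-0.181,0,-0.0907]
  ]
}}

```text
time: 15.58
ee_pos: [0.4996, -0.1366, 0.176]
tcp_rot: [-177.7, 0.0, 168.8]
wrist_force: [-0.6, 0.6, 0.8]
opening: 0.0853
grasp_force: 0.0
```

```bash
python3 - <<'E'
from h import *
im,K,M=cam('wrist'); o=get_obs(); print(o['ee_pos'],o['tcp_rot'])
m=cv2.inRange(cv2.cvtColor(im,cv2.COLOR_RGB2HSV),(0,110,60),(12,255,255)); m[290:]=0
for c in cv2.findContours(m,0,1)[0]:
    if cv2.contourArea(c)>1500: print(cv2.boundingRect(c))
o0=(.5,-.138);yaw=-11.5
c,s=np.cos(np.radians(yaw)),np.sin(np.radians(yaw))
for p in((-.042,-.023),(-.042,.023),(.042,.023),(.042,-.023)):
    X=M@np.array([o0[0]+c*p[0]-s*p[1],o0[1]+s*p[0]+c*p[1],.072,1]); uv=K@X[:3]; uv=uv[:2]/uv[2]; cv2.circle(im,tuple(int(v) for v in uv.round()),2,(0,255,0),-1); print(uv)
save('w4',im)
E
```

```text
[ 0.49971702 -0.13664926  0.17618883] [-1.77711075e+02  2.74993802e-02  1.68829788e+02]
(252, 109, 62, 160)
(468, 18, 92, 185)
[251.61488763 154.21291384]
[316.20334541 154.88149165]
[312.23747574 262.25328025]
[253.79518746 260.97861818]
```

View pics/w4.png

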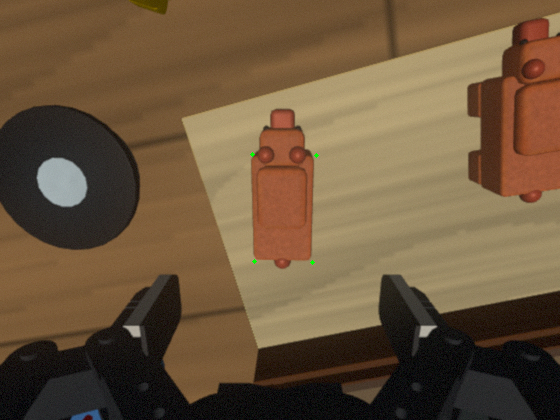

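The dots fit the second bear's trunk, at (252–314, 150–262), to about 1 mm. Descending.

To row units: -13.9 cm / 100 = -0.139, -13 cm / 100 = -0.13.

Call:
{"name": "servo_tool", "arguments": {
  "moves": [
    [0,-0.001,-0.03,0],
    [0,-0.001,-0.06,0],
    [0,-0.001,-0.09,0],
    [0,-0.001,-0.115,0],
    [0,-0.001,-0.13,0],
    [0,-0.001,-0.139,0],
    [0,-0.001,-0.139,0],
    [0,-0.001,-0.139,0]
  ]
}}

```text
time: 16.3
ee_pos: [0.5, -0.1384, 0.0379]
tcp_rot: [-177.7, 0.1, 168.8]
wrist_force: [0.3, 0.0, 0.8]
opening: 0.0859
grasp_force: 0.0
```

Call:
{"name": "servo_tool", "arguments": {
  "moves": [
    [0,0,0,0],
    [0,0,0,0],
    [0,0,0,0],
    [0,0,0,0],
    [0,0,0,0],
    [0,0,0,0],
    [0,0,0,0],
    [0,0,0,0],
    [0,0,0,0],
    [0,0,0,0]
  ],
  "claw": 1,
  "force": 70
}}

```text
time: 17.13
ee_pos: [0.5005, -0.1391, 0.0389]
tcp_rot: [-177.7, 0.2, 168.7]
wrist_force: [-1.8, 0.5, 8.1]
opening: 0.0452
grasp_force: 72.3
```

To row units: 5 cm / 100 = 0.05, 4 cm / 100 = 0.04.

Call:
{"name": "servo_tool", "arguments": {
  "moves": [
    [0,0,0.004,0],
    [0,0,0.01,0],
    [0,0,0.02,0],
    [0,0,0.03,0],
    [0,0,0.04,0],
    [0,0,0.05,0],
    [0,0,0.05,0],
    [0,0,0.05,0],
    [0,0,0.05,0],
    [0,0,0.05,0],
    [0,0,0.05,0],
    [0,0,0.05,0]
  ]
}}

```text
time: 18.13
ee_pos: [0.4995, -0.1388, 0.0868]
tcp_rot: [-177.7, -0.0, 168.7]
wrist_force: [0.4, -0.7, -5.8]
opening: 0.0449
grasp_force: 72.7
```

```bash
python3 wt.py
```

```text
[-0.09592324 -0.11930516 -6.10616023] [0.26242466 0.54884994 0.38820045] [ 0.07279176 -0.02105752 -0.00473935] 0.044986725303628086 72.73442387580872 [ 0.49976416 -0.13883333  0.08730881] 18.5333
```

The right bear reads 6.1 N against 3.7 N, so it is the heavier. I'll carry it over the turntable.

To row units: -19 cm / 100 = -0.19, 6.5 cm / 100 = 0.065.

Call:
{"name": "servo_tool", "arguments": {
  "moves": [
    [0,0,0.02,0],
    [0,0,0.04,0],
    [-0.003,-0.01,0.06,0],
    [-0.008,-0.03,0.065,0],
    [-0.014,-0.055,0.065,0],
    [-0.02,-0.08,0.065,0],
    [-0.027,-0.105,0.065,0],
    [-0.033,-0.13,0.065,0],
    [-0.04,-0.155,0.065,0],
    [-0.045,-0.175,0.065,0],
    [-0.048,-0.186,0.065,0],
    [-0.049,-0.19,0.065,0],
    [-0.049,-0.19,0.065,0],
    [-0.049,-0.19,0.065,0],
    [-0.049,-0.19,0.065,0],
    [-0.049,-0.19,0.065,0],
    [-0.049,-0.19,0.065,0]
  ]
}}

```text
time: 19.95
ee_pos: [0.4511, -0.3281, 0.1524]
tcp_rot: [-177.7, 0.0, 168.8]
wrist_force: [-0.9, 0.6, -5.8]
opening: 0.0456
grasp_force: 73.7
```

```bash
python3 bar.py 5 | tail -3; python3 - <<'E'
import cv2,numpy as np
a=cv2.imread('pics/top5.png')[120:270,200:420];b=cv2.imread('pics/side5.png')[110:260,220:440]
cv2.imwrite('pics/f.png',np.hstack([cv2.resize(x,(395,269)) for x in(a,b)]))
E
```

```text
[ 0.45097183 -0.32832015  0.15238566] [-0.25733067 -0.01345085 -6.13522631]
ex 0.6458011790533372 deg 89.05032470493622
ex 0.6476117149732373 deg 89.58785720849207
```

View pics/f.png

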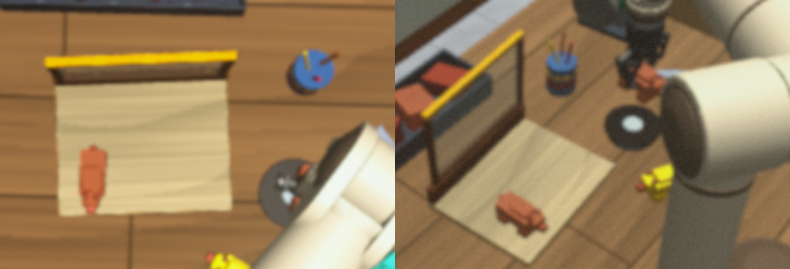

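The picture shows the cover upright (bar at the top left), the lighter bear standing on the board at (92,180), and the heavier one held over the turntable. All is as asked, so I'm handing it in.

```bash
python3 -c "
from workcell import *
print(job_done())"
```

```text
the job is handed in; nothing more can be done
None
```

The job is handed in: the cover stands upright (about 89°), the lighter bear (about 0.38 kg) is back on its feet on the board, and the heavier one (about 0.62 kg) is held still about 10 cm above the middle of the turntable, upright to within about 2°.

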